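Find the unbolted cover of the carver's tool chest and push it open

TASK

Three of the four covers of the tool chest are bolted from inside; one is not. Press gently with the fingertips on the brass plates, one cover after another, until you find the cover that rocks, then push that plate end on down into the chest until the cover stands open against its stop, and leave it standing open. Nothing is to be gripped or lifted: do not force the bolted covers, and leave the mallet, the gouge and the oilstone where they lie.

Things in the scene. Friction and masses are not known exactly. Their poses are not given: they have to be found in the camera images.
- chest: Fixed low dark-wood tool chest, 192 (x) x 436 (y) x 100 mm high; origin at the centre of its underside, z up, y along its length, -x its near side, facing the robot. Four identical covers a to d lie in its top, flush with the rim, 106 mm apart along y, a at the +y end. Beneath each is a bay 94 mm wide, clear for 55 mm down on the near side of the rods; 12 mm dividers between.
- press_a (a point): Centre of the thin brass plate (16 x 80 mm, long side along chest y) on the upper face of cover a, 20 mm from its near edge; 100 mm above the bench when shut; moves with the cover.
- cover_a (a joint): Tilt of cover a in rad: 0 shut and flush; grows as the near (plate) end dips into the chest and the far end rises; 1.22 (70 degrees) at the stop. Board 160 x 90 x 12 mm on a rod along chest y, at mid-thickness, 45 mm from the brass plate's centre towards chest +x. 65 mm of board lie on the near side of the rod, 95 mm beyond it.
- press_b (a point): Centre of the thin brass plate (16 x 80 mm, long side along chest y) on the upper face of cover b, 20 mm from its near edge; 100 mm above the bench when shut; moves with the cover.
- cover_b (a joint): Tilt of cover b, the same board as cover a. A bolted cover gives less than 0.06 rad when its plate is pressed; the free one turns under 2 to 5 N on its plate and, as its rod turns stiffly, stays at whatever angle it is left.
- press_c (a point): Centre of the thin brass plate (16 x 80 mm, long side along chest y) on the upper face of cover c, 20 mm from its near edge; 100 mm above the bench when shut; moves with the cover.
- cover_c (a joint): Tilt of cover c, the same board as cover a. Which of the four covers is free changes from one start to the next and cannot be seen; pressing the far end moves none of them.
- press_d (a point): Centre of the thin brass plate (16 x 80 mm, long side along chest y) on the upper face of cover d, 20 mm from its near edge; 100 mm above the bench when shut; moves with the cover.
- cover_d (a joint): Tilt of cover d, the same board as cover a.
- mallet: Joiner's mallet lying loose to the left of the chest: head 78 x 125 mm, 60 mm high, handle along its x axis, 290 mm long over all; origin under the middle. To be left alone.
- gouge: Carving gouge lying loose along the near side of the chest, 250 mm long (its x axis), 28 mm high; origin under its middle. To be left alone.
- oilstone: Oilstone in its wooden holder, loose to the right of the chest, 230 x 78 mm, 44 mm high; origin under its centre. To be left alone.

How it is judged:
At the end, for the whole second after the job is handed in: The free cover stands open at 1.08 rad or more (its stop is at 1.22 rad) and is at rest; the other three covers are shut (below 0.08 rad) (((value of joint cover_a above 1.08 rad and velocity of joint cover_a between -0.05 and 0.05 rad/s and value of joint each of cover_b, cover_c, cover_d below 0.08 rad) or (value of joint cover_b above 1.08 rad and velocity of joint cover_b between -0.05 and 0.05 rad/s and value of joint each of cover_a, cover_c, cover_d below 0.08 rad) or (value of joint cover_c above 1.08 rad and velocity of joint cover_c between -0.05 and 0.05 rad/s and value of joint each of cover_a, cover_b, cover_d below 0.08 rad) or (value of joint cover_d above 1.08 rad and velocity of joint cover_d between -0.05 and 0.05 rad/s and value of joint each of cover_a, cover_b, cover_c below 0.08 rad))); the robot touches nothing.
It fails at once if the chest or a bolted cover was forced (more than 50 N from the fingers or the arm) (contact force between chest and the fingers above 50 N or contact force between chest and the arm above 50 N).
It fails at once if the mallet was lifted or shifted by more than 15 mm (distance of mallet from where it was at the start of the episode above 0.015 m).
It fails at once if the gouge was lifted or shifted by more than 15 mm (distance of gouge from where it was at the start of the episode above 0.015 m).
It fails at once if the oilstone was lifted or shifted by more than 15 mm (distance of oilstone from where it was at the start of the episode above 0.015 m).
It also fails if it takes over 45 s, if anything falls off the work surface, if the arm or the gripper's body presses on something with over 40 N, if the wrist force passes 120 N, or if a joint passes its speed limit or range.

ROBOT

A 6-joint arm with a two-finger parallel gripper is mounted at the origin on the work surface. World frame = base frame: x ahead of the robot, y to its left, z up, the work surface at z = 0. Lengths are in m, angles in rad, forces in N, time in s.
With the tool pointing down it reaches from about 0.225 to 0.875 m from the base axis. Payload 3.4 kg.
Tool frame: the origin (TCP) lies at the very end of the fingers, on their centre line; the grasp point (between the pads) lies 19 mm behind it; z points along the fingers, y is the line along which they close (so a half turn about z gives the same grasp; the last joint's range is limited). The gripper opens to 85 mm and grips with 20 to 120 N. Pads are 22 mm wide; open, the fingers measure 114 mm over their backs; the gripper's body (76 mm by 85 mm) begins 54 mm behind the grasp point. The pads swing forward as they close: fully open they stand 13 mm farther back than shut.
Start: joints at [-1.443, 0.276, 1.505, -0, 1.361, -0.121], TCP at [0.142, -0.557, 0.231] pointing down, gripper open.
Joint ranges: [-2.89, 2.89], [-0.75, 2.08], [0.22, 2.7], [-1.18, 4.32], [0.11, 2.71], [-2.7, 2.7]. Speed limits (rad/s): [2.57, 2.57, 3.14, 3.14, 3.14, 3.14].

INTERFACE

Orientations are given as a unit quaternion [w, x, y, z].
In Python, from rig import readout, vision, manip gives the robot as it stands.
- The arm moves only by the shell command python3 -m handwheel 'ROWS' [FORCE]. ROWS is JSON, a list of rows, each a list of 3 entries, a list of its own where there are three numbers: the shift along the tool's x, y, z in mm, then the turn, a rotation vector about the tool's x, y, z in units of 6 degrees (1.0 is 6 degrees), then the closure, from -1 (fully open) to 1 (shut), so that 0 is half open. A call has 1 to 20 rows; each row shifts and turns the commanded pose from where the row before left it, along the tool's axes as they then stand; what a row does not reach is not made up. A row lasts 1/8 s, in which the tool goes at most 62.5 mm and 10.7 degrees, less where a joint would pass 70% of its speed; a pose out of reach is approached as far as the arm can. A call is refused whole if a number of a shift passes 62.5 or a number of a turn 1, either way. A call with a gripper value outside its range is refused whole. The fingers move at their own pace and stop on an object; FORCE is the grip in N (left out, the last holds). Time passes only in rows, so rows that do not move let the fingers close. It gives the time, the measured TCP pose, the force, the opening and the grip force at its end, in the units of the state.
- readout.get_state(): the state, without advancing time (a new reading comes with each control period).
- vision.get_image(name): name is "side" or "top"; returns the picture (384x512x3 uint8, blue, green, red); there is no depth.
- vision.camera_params(name): a dict with "intrinsics" (3x3 intrinsics, pixels), "rvec" (rotation vector, rad) and "tvec" (3), from world to camera coordinates, as OpenCV has them. Camera axes: x right, y down, z forward; pixel columns grow to the right and rows downward; lengths in m; the calibration is good to about 2 mm. A picture is of the moment at which its call begins. camera_params takes no time and is no camera call.
- manip.sign_off(): hands the job in; it is judged then, once.
The state is a dict: "clock": time; "qpos": joint angles; "qd": joint speeds; "effort": joint torques, N m; "position": TCP position; "ee_rot": TCP orientation; "contact_force": force on the tool from outside, world axes, zero at the start; "moment": the same for the moment, N m; "width": finger opening in m; "gripper_force": force on a finger pad.
Only numpy, scipy, OpenCV 4.12 (cv2) and the standard library are available. Lean on these libraries where they do the work, as an engineer would, in place of code of your own. Each camera call takes 0.05 s, during which the arm holds its last target. There are 200 camera calls.

## Working session

There is one attempt and no reset: what is moved stays moved. The work goes in short steps, Python scripts to look and compute and a shell command to move; the robot and the scene stay as the last step left them, time stands still between calls to the robot, and variables do not carry over. Pictures are saved under pics/ and viewed, at most 10 in all, crops included, and the job is handed in when it is done.

```bash
mkdir -p pics; python3 - <<'E'
from rig import readout, vision
import cv2
s=readout.get_state();print(s)
for n in("top","side"):
    cv2.imwrite(f"pics/{n}0.png",vision.get_image(n));print(n,vision.camera_params(n))
E
```

```text
{'clock': 0.0, 'qpos': array([-1.44298859e+00,  2.76579783e-01,  1.50611157e+00, -1.15501685e-05,
        1.36065000e+00, -1.21014572e-01]), 'qd': array([ 1.07814640e-03,  2.15901302e-05, -3.12526949e-04, -4.82534249e-04,
       -9.85302153e-04, -3.71208469e-04]), 'effort': array([-4.21877165e-03, -4.16781878e+01, -2.45812100e+01, -2.52342434e-04,
        1.12328408e-02, -1.31178149e-05]), 'position': array([ 0.14151929, -0.55679506,  0.23045695]), 'ee_rot': array([-8.74321756e-04,  9.92270380e-01,  1.24091615e-01, -8.61672967e-06]), 'contact_force': array([-0.54822694, -0.14671939, -0.52140138]), 'moment': array([ 0.01443674,  0.03066461, -0.05547909]), 'gripper_force': 0.0, 'width': 0.08525111218962013}
top {'intrinsics': array([[495.44589185,   0.        , 259.99720129],
       [  0.        , 495.44589185, 192.85042987],
       [  0.        ,   0.        ,   1.        ]]), 'rvec': array([ 2.1039364 , -2.13335231,  0.16236719]), 'tvec': array([0.05411503, 0.55510279, 1.60587482])}
side {'intrinsics': array([[347.17136427,   0.        , 255.46541077],
       [  0.        , 347.17136427, 188.66159464],
       [  0.        ,   0.        ,   1.        ]]), 'rvec': array([ 0.8420286 , -2.47817534,  1.20795996]), 'tvec': array([0.4872626 , 0.28041147, 0.80635198])}
```

View pics/top0.png

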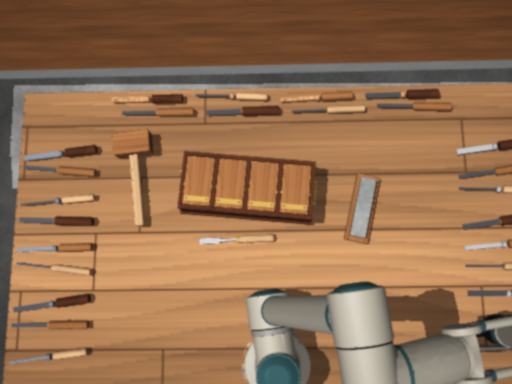

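View pics/side0.png

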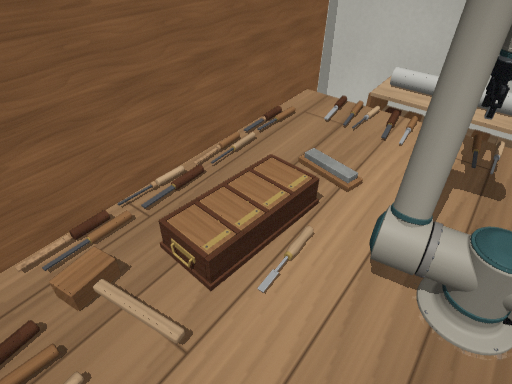

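The top view shows the chest at about (180–316, 152–222). Its brass plates lie along the lower edge, from about (197,203) to (296,210), with a at the left. The mallet is left, the gouge is below at (237,240), and the oilstone is right. In the side view the chest is clear, with plates from about (215,240) to (298,184).

```bash
cat >h.py <<'E'
import cv2,numpy as np
from rig import vision,readout
def ray(n,uv,z):
    p=vision.camera_params(n);R=cv2.Rodrigues(np.array(p["rvec"]))[0];t=np.array(p["tvec"]).ravel()
    d=R.T@np.linalg.inv(p["intrinsics"])@np.array([uv[0],uv[1],1.]);c=-R.T@t
    return c+d*(z-c[2])/d[2]
def plates(n,im,box):
    x0,y0,x1,y1=box
    h=cv2.cvtColor(im,cv2.COLOR_BGR2HSV)
    m=cv2.inRange(h,(20,120,130),(32,255,255));k=np.zeros_like(m);k[y0:y1,x0:x1]=m[y0:y1,x0:x1]
    N,l,s,c=cv2.connectedComponentsWithStats(k)
    return [(s[i][:5],c[i]) for i in range(1,N) if s[i][4]>25]
E
python3 - <<'E'
from h import *
for n,b in(("top",(175,190,325,225)),("side",(195,150,325,260))):
    im=cv2.imread(f"pics/{n}0.png")
    for s,c in plates(n,im,b): print(n,s,c.round(1),ray(n,c,.1).round(4))
im=cv2.imread("pics/top0.png");h=cv2.cvtColor(im,cv2.COLOR_BGR2HSV)
print(h[203,197],h[206,229],h[180,197],im[203,197])
E
```

```text
top [186 196  21   5  69] [195.9 198.1] [0.5328 0.2534 0.1   ]
top [220 199  18   5  63] [228.6 200.9] [0.5221 0.1472 0.1   ]
top [252 202  20   5  66] [261.5 203.8] [0.5109 0.0408 0.1   ]
top [285 205  19   4  63] [294.  206.4] [ 0.5007 -0.0635  0.1   ]
side [289 175  18  13  72] [297.5 181. ] [ 0.5042 -0.0606  0.1   ]
side [263 191  22  15  88] [273.8 198. ] [0.5149 0.0461 0.1   ]
side [235 209  25  17 106] [246.8 217.2] [0.5256 0.1524 0.1   ]
side [203 230  28  19 133] [216.4 238.8] [0.5362 0.2565 0.1   ]
[ 13 152 176] [ 13 151 177] [ 13 153 182] [ 71 116 176]
```

```bash
python3 -m handwheel '[[[0,0,0],[0,0,0.84],1],[[0,0,0],[0,0,0.84],1],[[0,0,0],[0,0,0.83],1],[[0,0,0],[0,0,0.83],1],[[0,0,0],[0,0.83,0],1],[[0,0,0],[0,0.83,0],1],[[0,0,0],[0,0.84,0],1],[[0,0,0],[0,0,0],1]]' 20
cat >>h.py <<'E'
from scipy.spatial.transform import Rotation as Ro
P=dict(a=(.5345,.255),b=(.524,.150),c=(.513,.0435),d=(.5025,-.062))
cx=np.array([.995,-.1005]);
def go(k,dx,z):
    "tool-frame mm from measured TCP to plate k + dx mm along chest x, height z (m)"
    s=readout.get_state();q=s["ee_rot"];R=Ro.from_quat([q[1],q[2],q[3],q[0]]).as_matrix()
    w=np.r_[np.array(P[k])+cx*dx/1000,z]-s["position"]
    print("t",s["clock"],"R",R.round(3).tolist(),"F",s["contact_force"].round(1));print("shift",(R.T@w*1000).round(1))
E
python3 -c "
from h import *
go('d',6,.15)"
```

```text
clock: 1.1
position: [0.1401, -0.5569, 0.2305]
ee_rot: [0.006, 0.99, -0.052, 0.13]
contact_force: [0.7, -0.2, 0.3]
width: 0.0003
gripper_force: 0.0
t 1.1 R [[0.961, -0.104, 0.257], [-0.101, -0.995, -0.025], [0.258, -0.002, -0.966]] F [ 0.7 -0.2  0.3]
shift [ 283.4 -529.6  160.1]
```

```bash
python3 -m handwheel '[[[25.8,-48.1,14.6],[0,0,0],1],[[25.8,-48.1,14.6],[0,0,0],1],[[25.8,-48.1,14.6],[0,0,0],1],[[25.8,-48.1,14.6],[0,0,0],1],[[25.8,-48.1,14.6],[0,0,0],1],[[25.8,-48.1,14.6],[0,0,0],1],[[25.8,-48.1,14.6],[0,0,0],1],[[25.8,-48.1,14.6],[0,0,0],1],[[25.8,-48.1,14.6],[0,0,0],1],[[25.8,-48.1,14.6],[0,0,0],1],[[25.8,-48.1,14.6],[0,0,0],1],[[0,0,0],[0,0,0],1],[[0,0,0],[0,0,0],1]]'
python3 - <<'E'
from h import *
go('d',6,.105)
for n in("top","side"): cv2.imwrite(f"pics/{n}1.png",vision.get_image(n))
a=cv2.imread("pics/top1.png")[130:250,160:400];b=cv2.imread("pics/side1.png")[130:290,140:380]
cv2.imwrite("pics/c1.png",np.vstack([cv2.resize(a,None,fx=2,fy=2),cv2.resize(b,None,fx=2,fy=2)]))
E
```

```text
clock: 2.72
position: [0.5088, -0.0621, 0.1494]
ee_rot: [0.007, 0.99, -0.049, 0.13]
contact_force: [-0.6, -0.5, 0.4]
width: 0.0001
gripper_force: 0.0
t 2.725 R [[0.961, -0.099, 0.257], [-0.095, -0.995, -0.026], [0.258, 0.001, -0.966]] F [-0.6 -0.5  0.4]
shift [-11.8   0.5  42.9]
```

View pics/c1.png

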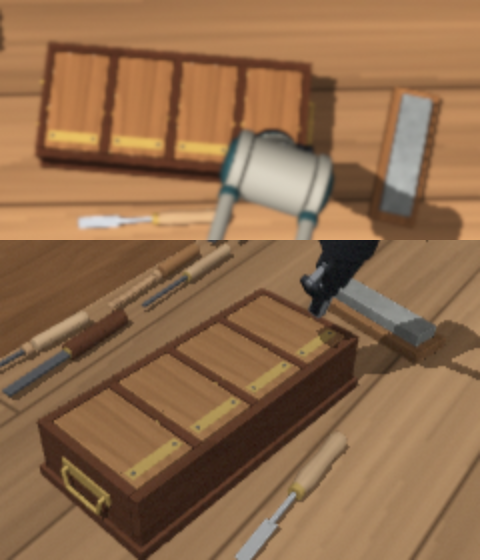

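The composite shows the fingertips (318,310) hovering just above plate d, and nothing in the scene has moved. Next I descend to just above it and press in small steps.

```bash
python3 -m handwheel '[[[-5.5,0,20.5],[0,0,0],1],[[-5.5,0,20.5],[0,0,0],1],[[0,0,0],[0,0,0],1]]'
python3 -m handwheel '[[[-0.3,0,1],[0,0,0],1],[[-0.3,0,1],[0,0,0],1],[[-0.3,0,1],[0,0,0],1],[[0,0,0],[0,0,0],1]]'
python3 -m handwheel '[[[-0.3,0,1],[0,0,0],1],[[0,0,0],[0,0,0],1]]'
```

```text
clock: 3.2
position: [0.5071, -0.0638, 0.106]
ee_rot: [0.006, 0.99, -0.051, 0.129]
contact_force: [0.4, 0.2, 1.0]
width: 0.0002
gripper_force: 0.0
clock: 3.7
position: [0.509, -0.0627, 0.1043]
ee_rot: [0.007, 0.99, -0.05, 0.131]
contact_force: [0.8, 0.5, -0.4]
width: 0.0002
gripper_force: 0.0
clock: 3.95
position: [0.5088, -0.0626, 0.1029]
ee_rot: [0.007, 0.99, -0.05, 0.13]
contact_force: [0.0, -0.2, -0.2]
width: -0.0
gripper_force: 0.0
```

```bash
for i in 1; do python3 -m handwheel '[[[-0.3,0,1],[0,0,0],1],[[0,0,0],[0,0,0],1]]'; python3 -m handwheel '[[[-0.3,0,1],[0,0,0],1],[[0,0,0],[0,0,0],1]]';python3 -m handwheel '[[[-0.3,0,1],[0,0,0],1],[[0,0,0],[0,0,0],1]]'; done | grep -E "clo|pos|cont"
```

```text
clock: 4.2
position: [0.5089, -0.0627, 0.102]
contact_force: [-1.1, -0.0, 0.6]
clock: 4.45
position: [0.5089, -0.0627, 0.1012]
contact_force: [-1.3, 0.3, 4.4]
clock: 4.7
position: [0.5089, -0.0627, 0.1008]
contact_force: [-3.7, 1.0, 9.9]
```

Plate d holds at 10 N with under 1 mm of give, so it is bolted. On to c.

```bash
python3 -m handwheel '[[[2,0,-8],[0,0,0],1],[[0,-53,0],[0,0,0],1],[[0,-53,0],[0,0,0],1],[[-1,0,4],[0,0,0],1],[[0,0,0],[0,0,0],1]]'|grep -E "clo|pos|cont"
python3 -c "
from h import *
go('c',6,.102)"
```

```text
clock: 5.32
position: [0.5189, 0.0427, 0.1034]
contact_force: [0.1, -0.6, 0.8]
t 5.325 R [[0.961, -0.1, 0.256], [-0.096, -0.995, -0.026], [0.258, 0.001, -0.966]] F [ 0.1 -0.6  0.8]
shift [-0.3 -0.2  1.4]
```

```bash
(python3 -m handwheel '[[[-0.3,0,1],[0,0,0],1],[[-0.3,0,1],[0,0,0],1],[[0,0,0],[0,0,0],1]]';python3 -m handwheel '[[[-0.3,0,1],[0,0,0],1],[[0,0,0],[0,0,0],1]]'; python3 -m handwheel '[[[-0.3,0,1],[0,0,0],1],[[0,0,0],[0,0,0],1]]') | grep -E "clo|pos|cont"
```

```text
clock: 5.7
position: [0.5194, 0.0418, 0.102]
contact_force: [0.5, -0.2, 0.2]
clock: 5.95
position: [0.5195, 0.0421, 0.1012]
contact_force: [0.0, -2.1, 3.8]
clock: 6.2
position: [0.5196, 0.0422, 0.1008]
contact_force: [-3.4, -3.9, 8.3]
```

c behaves the same, so it is bolted too. Next b.

```bash
python3 -m handwheel '[[[2,0,-8],[0,0,0],1],[[0,-53,0],[0,0,0],1],[[0,-53,0],[0,0,0],1],[[-1,0,4],[0,0,0],1],[[0,0,0],[0,0,0],1]]'|grep -E "clo|pos|cont"
python3 -c "
from h import *
go('b',6,.102)"
(python3 -m handwheel '[[[-0.3,0,1],[0,0,0],1],[[-0.3,0,1],[0,0,0],1],[[0,0,0],[0,0,0],1]]';python3 -m handwheel '[[[-0.3,0,1],[0,0,0],1],[[0,0,0],[0,0,0],1]]'; python3 -m handwheel '[[[-0.3,0,1],[0,0,0],1],[[0,0,0],[0,0,0],1]]') | grep -E "clo|pos|cont"
```

```text
clock: 6.82
position: [0.5289, 0.1482, 0.1031]
contact_force: [0.1, -0.6, 0.5]
t 6.825 R [[0.962, -0.1, 0.255], [-0.096, -0.995, -0.026], [0.257, 0.001, -0.966]] F [ 0.1 -0.6  0.5]
shift [ 0.6 -1.3  1.3]
clock: 7.2
position: [0.5298, 0.1473, 0.1019]
contact_force: [-0.0, -0.2, 0.3]
clock: 7.45
position: [0.5299, 0.1476, 0.1012]
contact_force: [-1.0, -4.1, 4.6]
clock: 7.7
position: [0.5299, 0.1476, 0.1008]
contact_force: [-2.8, -3.5, 8.5]
```

b also holds. Now a.

```bash
python3 -m handwheel '[[[2,0,-8],[0,0,0],1],[[0,-53,0],[0,0,0],1],[[0,-53,0],[0,0,0],1],[[-1,0,4],[0,0,0],1],[[0,0,0],[0,0,0],1]]'|grep -E "clo|pos|cont"
python3 -c "
from h import *
go('a',6,.102)"
(python3 -m handwheel '[[[-0.3,0,1],[0,0,0],1],[[-0.3,0,1],[0,0,0],1],[[0,0,0],[0,0,0],1]]';python3 -m handwheel '[[[-0.3,0,1],[0,0,0],1],[[0,0,0],[0,0,0],1]]'; python3 -m handwheel '[[[-0.3,0,1],[0,0,0],1],[[0,0,0],[0,0,0],1]]';python3 -m handwheel '[[[-0.3,0,1],[0,0,0],1],[[-0.3,0,1],[0,0,0],1],[[0,0,0],[0,0,0],1]]') | grep -E "clo|pos|cont"
```

```text
clock: 8.32
position: [0.5394, 0.2536, 0.1029]
contact_force: [0.4, -0.2, 0.0]
t 8.325 R [[0.962, -0.1, 0.255], [-0.096, -0.995, -0.027], [0.257, 0.001, -0.966]] F [ 0.4 -0.2  0. ]
shift [ 0.7 -0.9  1.2]
clock: 8.7
position: [0.5403, 0.2529, 0.1019]
contact_force: [1.1, 0.0, -0.2]
clock: 8.95
position: [0.5404, 0.2533, 0.1008]
contact_force: [-0.6, -1.2, 2.1]
clock: 9.2
position: [0.5403, 0.2537, 0.0996]
contact_force: [0.0, -1.5, 2.6]
clock: 9.57
position: [0.5402, 0.2538, 0.0975]
contact_force: [0.3, -1.2, 1.6]
```

Cover a gives at about 2 N and keeps turning, so it is the free one. I push its plate end down steadily.

```bash
(python3 -m handwheel '[[[-0.9,0,4],[0,0,0],1],[[-0.9,0,4],[0,0,0],1],[[-0.9,0,4],[0,0,0],1],[[-0.9,0,4],[0,0,0],1],[[-0.9,0,4],[0,0,0],1]]'; python3 -m handwheel '[[[-0.9,0,4],[0,0,0],1],[[-0.9,0,4],[0,0,0],1],[[-0.9,0,4],[0,0,0],1],[[0,0,0],[0,0,0],1]]')|grep -E "clo|pos|cont"
python3 - <<'E'
from h import *
go('a',8,.056)
a=vision.get_image("side")[100:300,110:380]
cv2.imwrite("pics/s2.png",cv2.resize(a,None,fx=2,fy=2))
E
```

```text
clock: 10.2
position: [0.5416, 0.254, 0.0772]
contact_force: [-0.6, -0.4, 3.2]
clock: 10.7
position: [0.5406, 0.2532, 0.0637]
contact_force: [0.6, 1.0, -0.3]
t 10.7 R [[0.962, -0.101, 0.255], [-0.097, -0.995, -0.027], [0.257, 0.001, -0.967]] F [ 0.6  1.  -0.3]
shift [-0.3 -1.2  7.9]
```

View pics/s2.png

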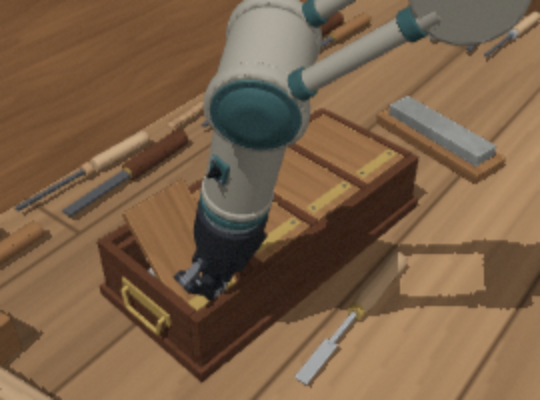

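Cover a is about half open, with the fingers in its bay and clear of the rim; the others are shut. I go a little lower, then push towards chest +x.

```bash
(python3 -m handwheel '[[[-1,0,4],[0,0,0],1],[[-1,0,4],[0,0,0],1],[[1.9,0,0.5],[0,0,0],1],[[1.9,0,0.5],[0,0,0],1],[[0,0,0],[0,0,0],1]]'; python3 -m handwheel '[[[1.9,0,0.5],[0,0,0],1],[[1.9,0,0.5],[0,0,0],1],[[0,0,0],[0,0,0],1]]';python3 -m handwheel '[[[1,0,0.3],[0,0,0],1],[[1,0,0.3],[0,0,0],1],[[0,0,0],[0,0,0],1]]')|grep -E "clo|pos|cont"
```

```text
clock: 11.38
position: [0.5447, 0.2528, 0.0559]
contact_force: [-3.3, 0.4, -0.6]
clock: 11.75
position: [0.5496, 0.2526, 0.0566]
contact_force: [-4.0, -0.1, -0.4]
clock: 12.12
position: [0.5517, 0.2525, 0.0565]
contact_force: [-3.2, 0.2, -1.0]
```

```bash
(python3 -m handwheel '[[[1,0,0.3],[0,0,0],1],[[1,0,0.3],[0,0,0],1],[[0,0,0],[0,0,0],1]]';python3 -m handwheel '[[[1,0,0.3],[0,0,0],1],[[0,0,0],[0,0,0],1]]';python3 -m handwheel '[[[1,0,0.3],[0,0,0],1],[[0,0,0],[0,0,0],1]]')|grep -E "clo|pos|cont"
```

```text
clock: 12.5
position: [0.552, 0.2525, 0.0564]
contact_force: [-8.0, 1.4, 2.3]
clock: 12.75
position: [0.552, 0.2524, 0.0563]
contact_force: [-10.6, 2.4, 5.3]
clock: 13.0
position: [0.5521, 0.2524, 0.0562]
contact_force: [-13.5, 3.3, 8.4]
```

The cover is at its stop: 13 N with no further motion. I back off and retreat along the tool axis.

```bash
python3 -m handwheel '[[[-4,0,-1],[0,0,0],1],[[-5,0,-1],[0,0,0],1],[[0,0,-15],[0,0,0],1],[[0,0,-30],[0,0,0],1],[[0,0,-40],[0,0,0],1],[[0,0,-40],[0,0,0],1],[[-50,0,-20],[0,0,0],1],[[-50,30,-20],[0,0,0],1],[[-10,60,0],[0,0,0],1],[[0,60,0],[0,0,0],1],[[0,60,0],[0,0,0],1],[[0,60,0],[0,0,0],1],[[0,60,0],[0,0,0],1],[[0,0,0],[0,0,0],1],[[0,0,0],[0,0,0],1]]'
python3 - <<'E'
from h import *
a=vision.get_image("side")[100:300,110:380];b=vision.get_image("top")[120:260,100:400]
a=cv2.resize(a,(600,444));b=cv2.resize(b,(330,154))
cv2.imwrite("pics/e.png",np.vstack([a,cv2.copyMakeBorder(b,0,0,0,270,0)]))
E
```

```text
clock: 14.88
position: [0.3653, -0.0609, 0.1877]
ee_rot: [0.007, 0.99, -0.051, 0.131]
contact_force: [-0.3, 0.3, -0.3]
width: -0.0
gripper_force: 0.0
```

View pics/e.png

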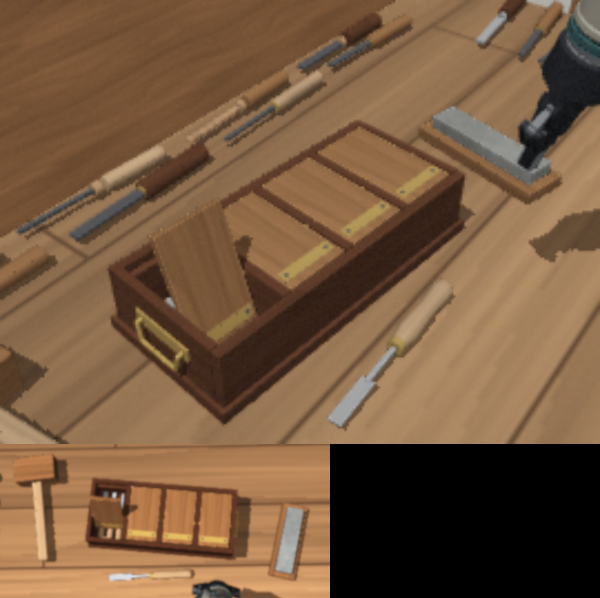

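The picture shows cover a standing steeply open, its top edge at about (183,222). Covers b to d are shut, the loose tools are in place and the arm is clear. A quick check of the tilt from the top edge:

```bash
python3 - <<'E'
from h import *
p=vision.camera_params("side")
for g in(50,60,65,70):
    t=np.radians(g);o=[]
    for y in(.045,-.045):
        u=.045+.095*np.cos(t)-.006*np.sin(t);z=.094+.095*np.sin(t)+.006*np.cos(t)
        w=np.r_[np.array(P['a'])+cx*u+np.array([.1005,.995])*y,z]
        q=cv2.projectPoints(w[None],p["rvec"],p["tvec"],p["intrinsics"],None)[0].ravel()
        o.append(((q-[110,100])*[600/270,444/200]).round())
    print(g,*o)
E
```

```text
50 [138. 235.] [204. 197.]
60 [146. 235.] [212. 196.]
65 [150. 236.] [216. 197.]
70 [154. 238.] [221. 198.]
```

The observed corners, (152,237) and about (219,201), fit 68–70°, above the 62° needed.

```bash
python3 -c "
from rig import manip
print(manip.sign_off())"
```

```text
the job is handed in; nothing more can be done
None
```

Cover a was the free one: it now stands open against its stop at about 68–70° by the camera check (62° needed), b, c and d are shut, the loose tools look undisturbed, the arm is clear, and the job was handed in at about 15 s (no verdict was returned).

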